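Test two glue-dosing syringes and reject the obstructed one

TASK

One of the two empty glue-dosing syringes in the wooden holder is obstructed inside. Try both plungers by pressing them slowly and gently straight down with shut fingers: leave the sound one in the holder with its plunger fully home, but as soon as you clearly feel the resistance of the other rise part-way, stop, never force it, then take that syringe out by its cylinder and stand it upright in the red reject tray. Leave the things lying around alone.

Things in the scene. Friction and masses are not known exactly. Their poses are not given: they have to be found in the camera images.
- holder: wooden block, 190 (x) by 84 (y) by 40 mm high, fixed to the bench, turned up to 0.4 rad, with two round sockets 39 mm wide and 30 mm deep at x = +50 and -50 mm of its own frame, y = 0, floors 10 mm above its underside. Origin: centre of its underside; z up
- syringe_a: first syringe (the two look and measure the same): an upright aluminium cylinder, 36 mm diameter, 85 mm tall to its rim, brass band under the rim, loose, about 0.19 kg with plunger. It starts 30 mm deep in one socket of the holder. Origin: centre of its underside; z up along its axis
- syringe_b: second syringe (the two look and measure the same): an upright aluminium cylinder, 36 mm diameter, 85 mm tall to its rim, brass band under the rim, loose, about 0.19 kg with plunger. It starts 30 mm deep in one socket of the holder. Origin: centre of its underside; z up along its axis
- plunger_a: plunger of the first syringe: black thumb disc, 28 mm diameter and 6 mm thick, on a 10 mm steel rod that slides down into the cylinder. Origin: centre of the disc's top face, which lies 121 mm minus press_a above the syringe's underside (91 mm when fully home)
- plunger_b: plunger of the second syringe: black thumb disc, 28 mm diameter and 6 mm thick, on a 10 mm steel rod that slides down into the cylinder. Origin: centre of the disc's top face, which lies 121 mm minus press_b above the syringe's underside (91 mm when fully home)
- press_a (a joint): first plunger's travel: 0 out, 0.030 m fully home (disc on rim); starts 0 to 5 mm. Even drag of 2 N, stays where left. Sound: a soft pad in the last 1.5 mm (7 N at the very end, springs back under 1 mm). Obstructed (unknown which): resistance starts to rise somewhere between 10 and 18 mm, by 2.5 N per mm, and springs back a little when let go
- press_b (a joint): second plunger's travel: 0 out, 0.030 m fully home (disc on rim); starts 0 to 5 mm. Even drag of 2 N, stays where left. Sound: a soft pad in the last 1.5 mm (7 N at the very end, springs back under 1 mm). Obstructed (unknown which): resistance starts to rise somewhere between 10 and 18 mm, by 2.5 N per mm, and springs back a little when let go
- reject_tray: red open tray, 150 (x) by 130 (y) mm outside, walls 4 mm thick and 35 mm high, floor 4 mm thick, fixed to the bench. Origin: centre of its underside; z up
- tape_roll_3: roll of masking tape lying flat, 110 mm wide and 36 mm high, bystander. Origin: centre of its underside
- wax_block: yellow-brown block of wax, 34 by 52 by 20 mm high, bystander. Origin: centre of its underside
- pincers: pincers with red grips lying flat, 136 by 50 by 13 mm, bystander. Origin: centre of the underside

How it is judged:
On the way, in this order (a step that is already met when the one before it is completed fails the run):
1. a plunger has been pressed by the fingers until its resistance rose part-way, above 5 N (((contact force between the fingers and plunger_a above 5 N and value of joint press_a between 0.008 and 0.0262 m) or (contact force between the fingers and plunger_b above 5 N and value of joint press_b between 0.008 and 0.0262 m))), for 0.04 s.
2. one syringe has been lifted clear out of the holder (z of any of syringe_a, syringe_b in the frame of holder above 0.042 m), for 0.1 s.
At the end, for the whole second after the job is handed in: One syringe stands upright (within 0.15 rad) and fully down in a socket of the holder with its plunger within 3 mm of fully home; the other stands still and upright (within 0.2 rad) on the floor of the red tray, its plunger at least 3.8 mm short of home (((value of joint press_a above 0.027 m and z of syringe_a in the frame of holder below 0.016 m and y of syringe_a in the frame of holder between -0.008 and 0.008 m and angle between syringe_a's own z axis and vertical below 0.15 rad and x of syringe_b in the frame of reject_tray between -0.065 and 0.065 m and y of syringe_b in the frame of reject_tray between -0.055 and 0.055 m and z of syringe_b in the frame of reject_tray below 0.012 m and angle between syringe_b's own z axis and vertical below 0.2 rad and linear speed of syringe_b below 0.03 m/s and value of joint press_b below 0.0262 m) or (value of joint press_b above 0.027 m and z of syringe_b in the frame of holder below 0.016 m and y of syringe_b in the frame of holder between -0.008 and 0.008 m and angle between syringe_b's own z axis and vertical below 0.15 rad and x of syringe_a in the frame of reject_tray between -0.065 and 0.065 m and y of syringe_a in the frame of reject_tray between -0.055 and 0.055 m and z of syringe_a in the frame of reject_tray below 0.012 m and angle between syringe_a's own z axis and vertical below 0.2 rad and linear speed of syringe_a below 0.03 m/s and value of joint press_a below 0.0262 m))); the robot touches nothing.
It fails at once if the fingers push on the first syringe's plunger with more than 20 N (contact force between the fingers and plunger_a above 20 N).
It fails at once if the fingers push on the second syringe's plunger with more than 20 N (contact force between the fingers and plunger_b above 20 N).
It fails at once if the masking tape is moved by more than 30 mm (distance of tape_roll_3 from where it was at the start of the episode above 0.03 m).
It fails at once if the block of wax is moved by more than 30 mm (distance of wax_block from where it was at the start of the episode above 0.03 m).
It fails at once if the pair of pincers is moved by more than 30 mm (distance of pincers from where it was at the start of the episode above 0.03 m).
It also fails if it takes over 56 s, if anything falls off the work surface, if the arm or the gripper's body presses on something with over 40 N, if the wrist force passes 120 N, or if a joint passes its speed limit or range.

ROBOT

A 6-joint arm with a two-finger parallel gripper is mounted at the origin on a cart in front of the work surface, level with it; the furniture and walls round the work are solid. World frame = base frame: x ahead of the robot, y to its left, z up, the work surface at z = 0. Lengths are in m, angles in rad, forces in N, time in s.
With the tool pointing down it reaches from about 0.3 to 0.775 m from the base axis. Payload 14.6 kg.
Tool frame: the origin (TCP) lies midway between the tips of the shut fingers; the grasp point (between the pads) lies 19 mm behind it (ctrl.pinch_z is the distance from the TCP to the grasp point, in m); z points along the fingers, y is the line along which they close (so a half turn about z gives the same grasp; the last joint's range is limited). The gripper opens to 94 mm and grips with 3 to 60 N. Pads are 16 mm wide; open, the fingers measure 119 mm over their backs; the gripper's body (75 mm by 177 mm) begins 78 mm behind the grasp point.
Start: joints at [-1.332, 0.3, 1.521, -0, 1.321, -0.067], TCP at [0.166, -0.524, 0.175] pointing down, gripper open.
Joint ranges: [-3.03, 3.03], [-0.79, 2.21], [0.23, 2.52], [-1.04, 4.18], [0, 3.07], [-2.55, 2.55]. Speed limits (rad/s): [2.22, 2.22, 2.57, 3.14, 3.14, 3.14].

INTERFACE

Orientations are given as [roll, pitch, yaw] about the fixed x, y, z axes, in that order (R = Rz(yaw) Ry(pitch) Rx(roll)).
In Python, from station import ctrl gives the robot as it stands.
- The arm moves only by the tool jog_arm, never from a script. Its argument "motion" is a list of rows, each a list of 7 numbers: the shift along the tool's x, y, z in m, then the turn, a rotation vector about the tool's x, y, z in rad, then the opening, from -1 (shut) to 1 (fully open). In form: [[tx, ty, tz, rx, ry, rz, gripper], ...]. A call has 1 to 5 rows; each row shifts and turns the commanded pose from where the row before left it, along the tool's axes as they then stand; what a row does not reach is not made up. A row lasts 1/10 s, in which the tool goes at most 50 mm and 8.59 degrees, less where a joint would pass 70% of its speed; a pose out of reach is approached as far as the arm can. A call is refused whole if a number of a shift passes 0.05 or a number of a turn 0.15, either way. A call with a gripper value outside its range is refused whole. The fingers move at their own pace and stop on an object; "squeeze" is the grip in N (left out, the last holds). Time passes only in rows, so rows that do not move let the fingers close. It gives the time, the measured TCP pose, the force, the opening and the grip force at its end, in the units of the state.
- ctrl.get_obs(): the state, without advancing time (a new reading comes with each control period).
- ctrl.camera(name): name is "scene" or "side" or "wrist"; returns the picture (400x640x3 uint8, red, green, blue); there is no depth.
- ctrl.camera_model(name): a dict with "intrinsics" (3x3 intrinsics, pixels), "rvec" (rotation vector, rad) and "tvec" (3), from world to camera coordinates, as OpenCV has them. Camera axes: x right, y down, z forward; pixel columns grow to the right and rows downward; lengths in m; the calibration is good to about 2 mm. A picture is of the moment at which its call begins: read the wrist's pose just before it. camera_model takes no time and is no camera call; for the wrist camera it gives the pose at the moment of the call.
- ctrl.hand_in(): hands the job in; it is judged then, once.
The state is a dict: "time_s": time; "qpos": joint angles; "joint_vel": joint speeds; "tau": joint torques, N m; "ee_pos": TCP position; "eef_rot": TCP orientation; "force": force on the tool from outside, world axes, zero at the start; "moment": the same for the moment, N m; "grip_width": finger opening in m; "grip_force": force on a finger pad.
Only numpy, scipy, OpenCV 4.12 (cv2) and the standard library are available. Lean on these libraries where they do the work, as an engineer would, in place of code of your own. Each camera call takes 0.05 s, during which the arm holds its last target. There are 200 camera calls.

## Working session

There is one attempt and no reset: what is moved stays moved. The work goes in short steps, Python scripts to look and compute and a tool call to move; the robot and the scene stay as the last step left them, time stands still between calls to the robot, and variables do not carry over. Pictures are saved under pics/ and viewed, at most 10 in all, crops included, and the job is handed in when it is done.

Besides the shell and the picture viewer there is one more tool, called after "Emit:" as a command line: name --pt "numbers of a row" for each row, then --argument value for the rest. jog_arm: Moves the arm, as the interface text tells. Its arguments: {"type":"object","properties":{"motion":{"type":"array"},"squeeze":{"type":"number"}},"required":["motion"]}

```bash
mkdir -p pics; python3 - <<'E'
from station import ctrl
import cv2
for n in ("scene","side"):
    cv2.imwrite(f"pics/{n}0.png",ctrl.camera(n)[:,:,::-1])
o=ctrl.get_obs()
print({k:o[k] for k in("time_s","ee_pos","eef_rot","force","grip_width")},ctrl.pinch_z)
E
```

```text
{'time_s': 0.1, 'ee_pos': array([ 0.16551694, -0.52423133,  0.17415601]), 'eef_rot': array([-3.14057456e+00, -1.03367695e-04,  3.05761245e-01]), 'force': array([ 0.18655208,  0.25142138, -0.00777772]), 'grip_width': 0.0940662492373553} 0.0188
```

View pics/scene0.png

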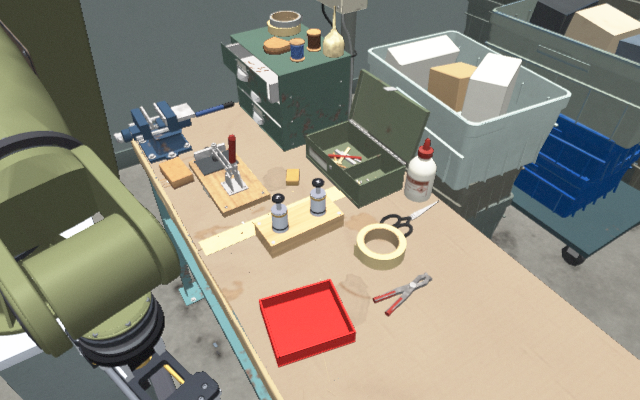

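View pics/side0.png

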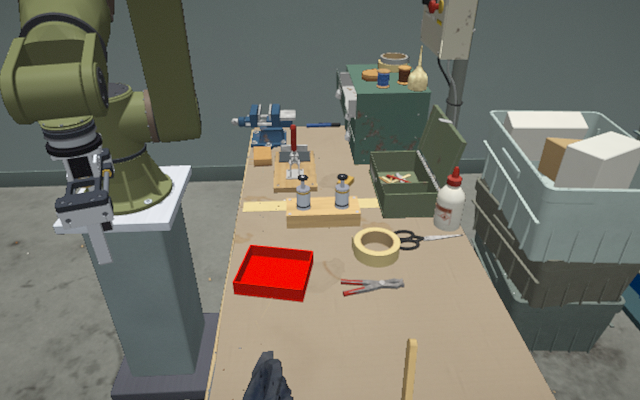

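The scene view shows the discs at about (279,198) and (318,182), and the tray at about (305,320). The side view shows the discs at (303,177) and (342,177), and the tray at about (275,270). I'll zoom in for pixel accuracy.

```bash
cat > h.py <<'E'
import numpy as np,cv2
from station import ctrl
def P(n):
    m=ctrl.camera_model(n); R=cv2.Rodrigues(np.array(m["rvec"],float))[0]
    return np.array(m["intrinsics"])@np.c_[R,np.array(m["tvec"],float).ravel()]
def tri(a,b):
    X=cv2.triangulatePoints(P("scene"),P("side"),np.array(a,float).T,np.array(b,float).T)
    return (X[:3]/X[3]).T
def atz(n,uv,z):
    p=P(n); H=np.c_[p[:,0],p[:,1],p[:,2]*z+p[:,3]]
    w=np.linalg.solve(H,[uv[0],uv[1],1]); return w[:2]/w[2]
def proj(n,X):
    w=P(n)@np.r_[X,1]; return w[:2]/w[2]
E
python3 - <<'E'
from h import *
print(tri([(279,198),(318,182)],[(303,177),(342,177)]))
a=cv2.imread("pics/scene0.png")[170:250,250:350];b=cv2.imread("pics/side0.png")[165:245,275:375]
cv2.imwrite("pics/z.png",np.hstack([cv2.resize(i,None,fx=4,fy=4,interpolation=cv2.INTER_CUBIC) for i in(a,b)]))
# tray by colour: rim outline
for n in("scene","side"):
    i=cv2.imread(f"pics/{n}0.png").astype(int); m=((i[:,:,2]>140)&(i[:,:,1]<60)&(i[:,:,0]<60)).astype(np.uint8)
    k,l,s,c=cv2.connectedComponentsWithStats(m); j=1+s[1:,4].argmax()
    cs=cv2.findContours((l==j).astype(np.uint8),0,2)[0][0]
    print(n,s[j],cv2.approxPolyDP(cv2.convexHull(cs),3,True)[:,0].tolist())
E
```

```text
[[ 0.50685445 -0.17225848  0.1276342 ]
 [ 0.60559742 -0.16936448  0.12391491]]
scene [260 304  95  62 743] [[353, 341], [278, 365], [260, 304], [354, 332]]
side [ 233  245   80   57 3052] [[250, 245], [312, 252], [302, 301], [234, 293], [233, 281]]
```

View pics/z.png

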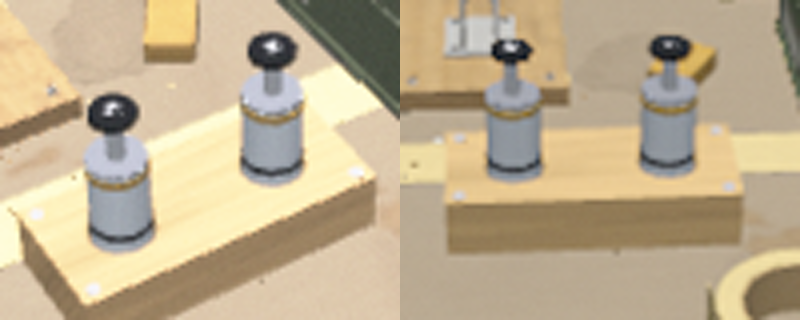

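```bash
python3 - <<'E'
from h import *
from scipy.optimize import least_squares,minimize
print(tri([(278,197.7),(318,181.7),(232,137)],[(302.6,177),(342.5,176.6),(293,127)]))
# holder top corners at z=.04, side view
for uv in [(286.5,197.5),(358,196),(360.5,213),(286.5,215)]: print(atz("side",uv,.04))
i=cv2.imread("pics/side0.png").astype(int)
m=((i[:,:,2]>100)&(i[:,:,1]<70)&(i[:,:,0]<70)).astype(np.uint8); m[:240]=0;m[305:]=0;m[:,:225]=0;m[:,320:]=0
h=cv2.convexHull(np.argwhere(m)[:,::-1].astype(np.int32)); T=np.zeros((400,640),np.uint8); cv2.fillPoly(T,[h],1)
def cost(p):
    c,s=np.cos(p[2]),np.sin(p[2]);pts=[]
    for x in(-.075,.075):
        for y in(-.065,.065):
            for z in(0,.035): pts.append(proj("side",[p[0]+c*x-s*y,p[1]+s*x+c*y,z]))
    I=np.zeros_like(T); cv2.fillPoly(I,[np.round(cv2.convexHull(np.array(pts,np.float32))*16).astype(np.int32)],1,shift=4)
    return (I!=T).sum()
p0=np.r_[atz("side",(273,275),.01),0]
r=min((minimize(cost,[p0[0],p0[1],a],method="Nelder-Mead",options=dict(initial_simplex=[[p0[0],p0[1],a],[p0[0]+.03,p0[1],a],[p0[0],p0[1]+.03,a],[p0[0],p0[1],a+.2]])) for a in(-.3,-.1,.1,.3)),key=lambda r:r.fun)
print("tray",r.x,r.fun,T.sum())
E
```

```text
[[ 0.50605664 -0.16894511  0.12603007]
 [ 0.60676445 -0.16776709  0.12368973]
 [ 0.48570604  0.00297015  0.1878649 ]]
[ 0.46120581 -0.12773201]
[ 0.6531228  -0.13171463]
[ 0.64904441 -0.21305852]
[ 0.46166315 -0.21083006]
tray [ 0.43591894 -0.39542688 -0.21158988] 142.0 3635
```

Emit:
jog_arm --pt "0 0 -0.03 0 0 0 -1" --pt "0.02 -0.03 -0.02 0 0 0 -1" --pt "0.03 -0.03 0 0 0 0 -1"

```text
time_s: 0.4
ee_pos: [0.195, -0.4524, 0.2265]
eef_rot: [3.139, -0.0, 0.304]
force: [-0.0, 0.1, 0.6]
grip_width: 0.0734
grip_force: 0.0
```

Emit:
jog_arm --pt "0.038 -0.0176 0 0 0 0 -1" --pt "0.038 -0.0176 0 0 0 0 -1" --pt "0.038 -0.0176 0 0 0 0 -1" --pt "0.038 -0.0176 0 0 0 0 -1" --pt "0.038 -0.0176 0 0 0 0 -1"

```text
time_s: 0.9
ee_pos: [0.3508, -0.3097, 0.2246]
eef_rot: [-3.141, 0.0, 0.306]
force: [-0.1, -1.3, 0.2]
grip_width: 0.0337
grip_force: 0.0
```

Emit:
jog_arm --pt "0.038 -0.0176 0 0 0 0 -1" --pt "0.038 -0.0176 0 0 0 0 -1" --pt "0.038 -0.0176 0 0 0 0 -1" --pt "0.038 -0.0176 0 0 0 0 -1" --pt "0.038 -0.0176 0 0 0 0 -1"

```text
time_s: 1.4
ee_pos: [0.5056, -0.1685, 0.2244]
eef_rot: [-3.141, 0.0, 0.306]
force: [0.5, -0.0, -0.4]
grip_width: 0.0003
grip_force: 0.0
```

Emit:
jog_arm --pt "0 0 0 0 0 0.1 -1" --pt "0 0 0 0 0 0.1 -1" --pt "0 0 0 0 0 0.104 -1" --pt "0 0 0 0 0 0 -1"

```text
time_s: 1.8
ee_pos: [0.5045, -0.1698, 0.2243]
eef_rot: [-3.141, 0.001, 0.0]
force: [0.5, 0.5, -0.3]
grip_width: -0.0
grip_force: 0.0
```

```bash
python3 - <<'E'
from h import *
o=ctrl.get_obs(); print(o["ee_pos"],o["eef_rot"],o["force"],o["grip_width"]); 
for d in ((.506,-.170,.127),(.606,-.168,.125)): print(proj("wrist",d))
p=P("wrist");np.save("pw.npy",p)
cv2.imwrite("pics/w1.png",ctrl.camera("wrist")[:,:,::-1])
E
```

```text
[ 0.50450356 -0.1698382   0.22433318] [-3.14133495e+00  6.07645766e-04  3.00353495e-04] [ 0.51183932  0.4903933  -0.31667511] -6.072845263707964e-06
[318.75774653 191.8818126 ]
[316.84702819  90.02306204]
```

View pics/w1.png

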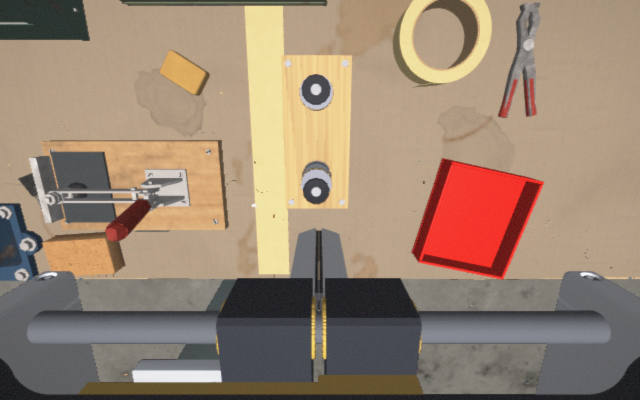

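The wrist view shows the discs at (316,191) and (316,90). The tray rim corners are at (444,159), (543,182), (506,277) and (414,257).

```bash
python3 - <<'E'
import h; from h import *
p=np.load("pw.npy"); h.P=lambda n:p
print(atz("w",(315.8,191.3),.127),atz("w",(316,89.7),.125))
r=np.array([atz("w",u,.035) for u in((444,159),(543,182),(506,277),(414,257))]);print(r,r.mean(0))
E
```

```text
[ 0.50661708 -0.16692835] [ 0.60629087 -0.16718914]
[[ 0.52767496 -0.33401335]
 [ 0.4971283  -0.46964508]
 [ 0.35538368 -0.44367892]
 [ 0.3870705  -0.30667496]] [ 0.44181436 -0.38850308]
```

Emit:
jog_arm --pt "0.001 -0.002 0.03 0 0 0 -1" --pt "0 0 0.03 0 0 0 -1" --pt "0 0 0.02 0 0 0 -1" --pt "0 0 0 0 0 0 -1" --pt "0 0 0 0 0 0 -1"

```text
time_s: 2.35
ee_pos: [0.5058, -0.1681, 0.1454]
eef_rot: [3.141, -0.0, 0.003]
force: [0.4, -0.1, -0.3]
grip_width: 0.0005
grip_force: 0.0
```

Emit:
jog_arm --pt "0.001 -0.001 0.003 0 0 0 -1" --pt "0 0 0.003 0 0 0 -1" --pt "0 0 0.003 0 0 0 -1" --pt "0 0 0.003 0 0 0 -1" --pt "0 0 0.002 0 0 0 -1"

```text
time_s: 2.85
ee_pos: [0.5065, -0.1669, 0.1304]
eef_rot: [-3.141, 0.0, 0.002]
force: [-0.3, -0.3, 0.1]
grip_width: 0.0005
grip_force: 0.0
```

Emit:
jog_arm --pt "0 0 0.002 0 0 0 -1" --pt "0 0 0.002 0 0 0 -1" --pt "0 0 0.002 0 0 0 -1" --pt "0 0 0.002 0 0 0 -1"

```text
time_s: 3.25
ee_pos: [0.5066, -0.167, 0.1225]
eef_rot: [3.142, -0.0, 0.002]
force: [0.0, 0.9, -0.2]
grip_width: 0.0003
grip_force: 0.0
```

Emit:
jog_arm --pt "0 0 0.001 0 0 0 -1" --pt "0 0 0.001 0 0 0 -1" --pt "0 0 0.001 0 0 0 -1"

```text
time_s: 3.55
ee_pos: [0.5066, -0.167, 0.1196]
eef_rot: [3.142, -0.0, 0.002]
force: [-0.7, 0.4, -0.2]
grip_width: 0.0004
grip_force: 0.0
```

```bash
python3 - <<'E'
from h import *
a=ctrl.camera("scene")[150:250,230:350,::-1];b=ctrl.camera("side")[150:250,260:380,::-1]
cv2.imwrite("pics/z2.png",np.hstack([cv2.resize(i,None,fx=3.3,fy=3.3,interpolation=cv2.INTER_CUBIC) for i in(a,b)]))
o=ctrl.get_obs();print(o["force"],o["ee_pos"],o["tau"])
E
```

```text
[ 0.08432113 -0.50302706 -0.13161216] [ 0.50653776 -0.1669639   0.11955059] [-1.84743891e-03 -5.21931267e+01 -3.34486020e+01  3.99663113e-02
 -1.03449728e-01  1.37175374e-05]
```

View pics/z2.png

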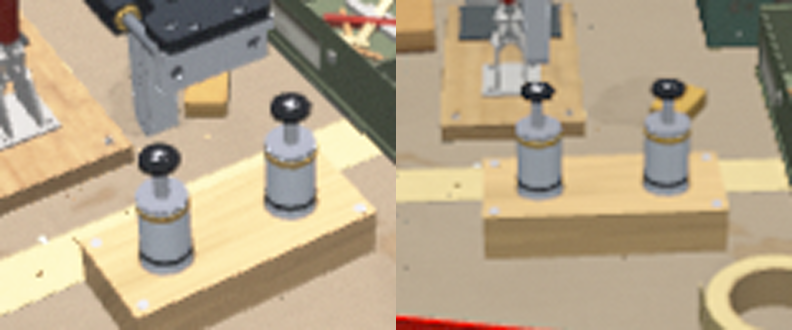

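The fingers appear behind the near disc, with the tip at about (277,189) in scene and (303.6,169) in side. The disc is untouched. I'll check this against the reported TCP.

```bash
python3 - <<'E'
from h import *
o=ctrl.get_obs();print(o["time_s"],o["ee_pos"],o["eef_rot"],o["qpos"])
print("proj tcp",proj("scene",o["ee_pos"]),proj("side",o["ee_pos"]),proj("wrist",o["ee_pos"]))
print("tip",tri([(277,189)],[(303.6,169)]))
print("discs",tri([(230+159/3.3,150+157/3.3),(230+290/3.3,150+105/3.3)],[(260+142/3.3,150+90/3.3),(260+271/3.3,150+88/3.3)]))
a=ctrl.camera("scene")[60:260,180:400,::-1];b=ctrl.camera("side")[60:260,200:420,::-1]
for n,i,(u,v) in(("scene",a,(180,60)),("side",b,(200,60))):
    i=np.ascontiguousarray(i); q=proj(n,o["ee_pos"])-(u,v); cv2.drawMarker(i,tuple(int(round(t)) for t in q),(255,0,255),cv2.MARKER_CROSS,8,1)
    if n=="scene":A=i
    else:B=i
cv2.imwrite("pics/z3.png",cv2.resize(np.hstack([A,B]),None,fx=1.8,fy=1.8,interpolation=cv2.INTER_CUBIC))
E
```

```text
3.65 [ 0.50653776 -0.1669639   0.11955059] [-3.14153813e+00  1.08977129e-04  1.78018916e-03] [-3.87085506e-01  3.15162703e-01  1.63451396e+00  9.83424482e-06
  1.19203750e+00  1.18192700e+00]
proj tcp [277.73360102 199.95457986] [303.15217045 178.41560379] [318.50719748 226.11801196]
tip [[ 0.50888033 -0.16187515  0.14442964]]
discs [[ 0.50722225 -0.1673184   0.1244177 ]
 [ 0.60580161 -0.1686953   0.12422054]]
```

View pics/z3.png

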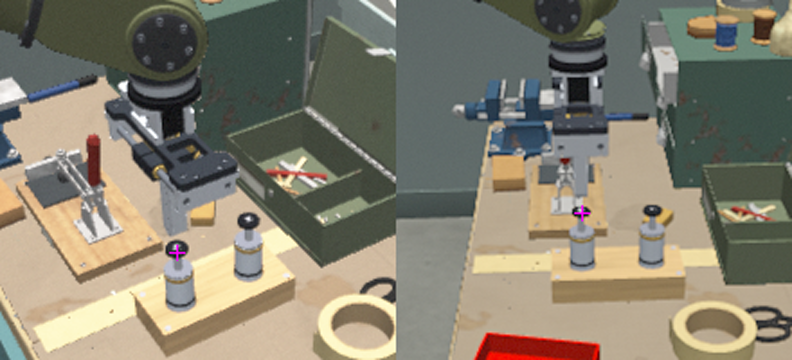

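The fingers are directly above the disc, with the visible tips near z = 0.144. That is about 20–25 mm above the reported TCP of 0.1196, so I'll trust the cameras and touch over the z reading. Next I'll check it against the wrist image and creep down until I feel contact.

```bash
python3 - <<'E'
import h; from h import *
e=ctrl.get_obs()["ee_pos"]
print([proj("wrist",e+[0,0,d]).round(1).tolist() for d in(-.02,0,.01,.02,.03)])
p=np.load("pw.npy")
R=np.linalg.inv(p[:,:3]);print("cam centre w1",-R@p[:,3])
E
```

```text
[[318.5, 217.3], [318.5, 226.1], [318.5, 231.1], [318.5, 236.6], [318.4, 242.6]]
cam centre w1 [ 0.58279905 -0.16995508  0.43421062]
```

Emit:
jog_arm --pt "0 0 0.002 0 0 0 -1" --pt "0 0 0.002 0 0 0 -1" --pt "0 0 0.002 0 0 0 -1" --pt "0 0 0.002 0 0 0 -1" --pt "0 0 0.002 0 0 0 -1"

```text
time_s: 4.25
ee_pos: [0.5065, -0.167, 0.1094]
eef_rot: [3.142, 0.0, 0.002]
force: [0.6, -0.1, -0.6]
grip_width: 0.0005
grip_force: 0.0
```

Emit:
jog_arm --pt "0 0 0.001 0 0 0 -1" --pt "0 0 0.001 0 0 0 -1" --pt "0 0 0.001 0 0 0 -1"

```text
time_s: 4.55
ee_pos: [0.5066, -0.167, 0.1066]
eef_rot: [3.142, -0.0, 0.002]
force: [-0.6, 0.7, -1.0]
grip_width: 0.0005
grip_force: 0.0
```

Emit:
jog_arm --pt "0 0 0.001 0 0 0 -1" --pt "0 0 0.001 0 0 0 -1"

```text
time_s: 4.75
ee_pos: [0.5066, -0.167, 0.1046]
eef_rot: [-3.142, -0.0, 0.002]
force: [0.0, -1.5, -0.1]
grip_width: 0.0006
grip_force: 0.0
```

Emit:
jog_arm --pt "0 0 0.001 0 0 0 -1" --pt "0 0 0.001 0 0 0 -1"

```text
time_s: 4.95
ee_pos: [0.5066, -0.167, 0.1026]
eef_rot: [3.142, -0.0, 0.002]
force: [0.1, -0.2, -0.4]
grip_width: -0.0001
grip_force: 0.0
```

Emit:
jog_arm --pt "0 0 0.001 0 0 0 -1" --pt "0 0 0.001 0 0 0 -1"

```text
time_s: 5.15
ee_pos: [0.5066, -0.167, 0.1006]
eef_rot: [3.142, -0.0, 0.002]
force: [-0.2, -0.3, 1.4]
grip_width: 0.0009
grip_force: 0.0
```

Emit:
jog_arm --pt "0 0 0.001 0 0 0 -1" --pt "0 0 0.001 0 0 0 -1"

```text
time_s: 5.35
ee_pos: [0.5066, -0.167, 0.0985]
eef_rot: [-3.142, 0.0, 0.002]
force: [0.3, -0.3, -0.2]
grip_width: 0.0008
grip_force: 0.0
```

Emit:
jog_arm --pt "0 0 0.001 0 0 0 -1" --pt "0 0 0.001 0 0 0 -1"

```text
time_s: 5.55
ee_pos: [0.5066, -0.167, 0.0967]
eef_rot: [3.142, -0.0, 0.002]
force: [-0.2, -0.4, 2.1]
grip_width: 0.0006
grip_force: 0.9
```

Emit:
jog_arm --pt "0 0 0.001 0 0 0 -1"

```text
time_s: 5.65
ee_pos: [0.5066, -0.167, 0.0957]
eef_rot: [3.141, -0.0, 0.002]
force: [0.5, 0.8, 2.3]
grip_width: 0.0008
grip_force: 0.9
```

Emit:
jog_arm --pt "0 0 0.001 0 0 0 -1"

```text
time_s: 5.75
ee_pos: [0.5066, -0.167, 0.0946]
eef_rot: [3.142, -0.0, 0.002]
force: [-0.2, 0.0, 1.0]
grip_width: 0.0006
grip_force: 0.9
```

```bash
python3 - <<'E'
from h import *
a=ctrl.camera("scene")[150:250,230:350,::-1];b=ctrl.camera("side")[150:250,260:380,::-1]
cv2.imwrite("pics/z4.png",np.hstack([cv2.resize(i,None,fx=3.3,fy=3.3,interpolation=cv2.INTER_CUBIC) for i in(a,b)]))
f=[]
for k in range(4): ctrl.camera("side"); f.append(ctrl.get_obs()["force"][2])
print(np.round(f,1))
E
```

```text
[ 0.7  1.3 -0.8 -1.1]
```

View pics/z4.png

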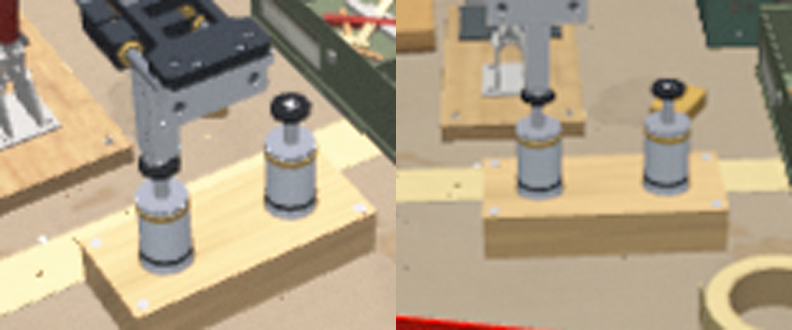

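Contact is confirmed. The fingertip sits on the near disc, which has sunk slightly, and contact began at a TCP reading of about 0.098. From here I'll press in 1 mm steps, watching the force.

Emit:
jog_arm --pt "0 0 0.001 0 0 0 -1" --pt "0 0 0.001 0 0 0 -1"

```text
time_s: 6.25
ee_pos: [0.5066, -0.167, 0.0927]
eef_rot: [3.142, -0.0, 0.002]
force: [-0.9, -0.6, 2.1]
grip_width: 0.0003
grip_force: 0.9
```

Emit:
jog_arm --pt "0 0 0.001 0 0 0 -1"

```text
time_s: 6.35
ee_pos: [0.5066, -0.167, 0.0916]
eef_rot: [3.142, -0.0, 0.002]
force: [0.5, 0.8, 1.2]
grip_width: 0.0005
grip_force: 0.9
```

Emit:
jog_arm --pt "0 0 0.001 0 0 0 -1"

```text
time_s: 6.45
ee_pos: [0.5066, -0.167, 0.0906]
eef_rot: [3.142, -0.0, 0.002]
force: [-0.2, 0.3, 1.7]
grip_width: 0.0006
grip_force: 0.9
```

Emit:
jog_arm --pt "0 0 0.001 0 0 0 -1"

```text
time_s: 6.55
ee_pos: [0.5066, -0.167, 0.0896]
eef_rot: [-3.142, -0.0, 0.002]
force: [-0.3, -0.1, 1.3]
grip_width: 0.0005
grip_force: 0.9
```

Emit:
jog_arm --pt "0 0 0.001 0 0 0 -1"

```text
time_s: 6.65
ee_pos: [0.5066, -0.167, 0.0886]
eef_rot: [3.142, -0.0, 0.002]
force: [0.3, -0.1, 1.2]
grip_width: 0.0004
grip_force: 0.9
```

Emit:
jog_arm --pt "0 0 0.001 0 0 0 -1"

```text
time_s: 6.75
ee_pos: [0.5066, -0.167, 0.0876]
eef_rot: [3.142, -0.0, 0.002]
force: [0.7, 1.3, 1.7]
grip_width: 0.0003
grip_force: 0.9
```

Emit:
jog_arm --pt "0 0 0.001 0 0 0 -1"

```text
time_s: 6.85
ee_pos: [0.5066, -0.167, 0.0866]
eef_rot: [3.142, -0.0, 0.002]
force: [-0.1, 0.4, 1.5]
grip_width: 0.0003
grip_force: 0.9
```

Emit:
jog_arm --pt "0 0 0.001 0 0 0 -1"

```text
time_s: 6.95
ee_pos: [0.5066, -0.167, 0.0855]
eef_rot: [-3.142, 0.0, 0.002]
force: [-0.3, -0.1, 2.1]
grip_width: 0.0003
grip_force: 0.9
```

Emit:
jog_arm --pt "0 0 0.001 0 0 0 -1"

```text
time_s: 7.05
ee_pos: [0.5066, -0.167, 0.0846]
eef_rot: [3.142, -0.0, 0.002]
force: [-0.3, 0.3, 4.6]
grip_width: 0.0005
grip_force: 1.7
```

The resistance is rising part-way, after about 13 mm of travel from contact, so the near syringe is the obstructed one. I'll press one more millimetre to get clearly past 5 N.

Emit:
jog_arm --pt "0 0 0.001 0 0 0 -1"

```text
time_s: 7.15
ee_pos: [0.5067, -0.167, 0.0838]
eef_rot: [3.141, -0.0, 0.002]
force: [-1.4, 1.3, 5.6]
grip_width: 0.0002
grip_force: 2.7
```

Emit:
jog_arm --pt "0 0 0.0005 0 0 0 -1" --pt "0 0 0 0 0 0 -1"

```text
time_s: 7.35
ee_pos: [0.5067, -0.167, 0.0834]
eef_rot: [3.141, -0.0, 0.002]
force: [-0.1, 0.7, 5.1]
grip_width: 0.0004
grip_force: 2.4
```

Emit:
jog_arm --pt "0 0 0.001 0 0 0 -1" --pt "0 0 0 0 0 0 -1"

```text
time_s: 7.55
ee_pos: [0.5068, -0.1671, 0.0825]
eef_rot: [3.141, -0.001, 0.002]
force: [-1.6, -0.2, 6.3]
grip_width: 0.0009
grip_force: 3.1
```

That reads about 7 N, so I'll stop here. Next I'll lift off and move to the far plunger.

Emit:
jog_arm --pt "0 0 -0.01 0 0 0 -1" --pt "0 0 -0.025 0 0 0 -1" --pt "0.035 0 0 0 0 0 -1" --pt "0.035 0 0 0 0 0 -1" --pt "0.0297 0 0 0 0 0 -1"

```text
time_s: 8.05
ee_pos: [0.6077, -0.1667, 0.1177]
eef_rot: [3.141, -0.0, 0.002]
force: [0.0, -0.1, 0.4]
grip_width: 0.0004
grip_force: 0.0
```

Emit:
jog_arm --pt "0 0 0.005 0 0 0 -1" --pt "0 0 0.005 0 0 0 -1" --pt "0 0 0.003 0 0 0 -1" --pt "0 0 0.003 0 0 0 -1" --pt "0 0 0.002 0 0 0 -1"

```text
time_s: 8.55
ee_pos: [0.6059, -0.1669, 0.0992]
eef_rot: [3.142, -0.0, 0.001]
force: [0.2, 0.7, 0.3]
grip_width: 0.0009
grip_force: 0.0
```

Emit:
jog_arm --pt "0 0 0.0015 0 0 0 -1" --pt "0 0 0.0015 0 0 0 -1" --pt "0 0 0.0015 0 0 0 -1"

```text
time_s: 8.85
ee_pos: [0.6063, -0.1669, 0.0949]
eef_rot: [3.141, -0.0, 0.002]
force: [-0.6, 0.1, 1.0]
grip_width: 0.0007
grip_force: 0.9
```

Emit:
jog_arm --pt "0 0 0.0015 0 0 0 -1" --pt "0 0 0.0015 0 0 0 -1"

```text
time_s: 9.05
ee_pos: [0.6063, -0.1668, 0.0917]
eef_rot: [3.142, -0.0, 0.002]
force: [0.0, -0.2, 2.1]
grip_width: 0.0007
grip_force: 0.9
```

Emit:
jog_arm --pt "0 0 0.0015 0 0 0 -1" --pt "0 0 0.0015 0 0 0 -1"

```text
time_s: 9.25
ee_pos: [0.6063, -0.1668, 0.0885]
eef_rot: [3.142, -0.0, 0.002]
force: [-0.6, 0.1, 1.6]
grip_width: 0.0005
grip_force: 0.9
```

Emit:
jog_arm --pt "0 0 0.0015 0 0 0 -1" --pt "0 0 0.0015 0 0 0 -1"

```text
time_s: 9.45
ee_pos: [0.6063, -0.1668, 0.0855]
eef_rot: [3.142, -0.0, 0.002]
force: [-0.5, 0.0, 1.3]
grip_width: 0.0004
grip_force: 0.9
```

Emit:
jog_arm --pt "0 0 0.0015 0 0 0 -1" --pt "0 0 0.0015 0 0 0 -1"

```text
time_s: 9.65
ee_pos: [0.6063, -0.1668, 0.0825]
eef_rot: [-3.142, 0.0, 0.002]
force: [-0.0, -0.2, 0.5]
grip_width: 0.0004
grip_force: 0.9
```

Emit:
jog_arm --pt "0 0 0.0015 0 0 0 -1" --pt "0 0 0.0015 0 0 0 -1"

```text
time_s: 9.85
ee_pos: [0.6063, -0.1668, 0.0795]
eef_rot: [-3.142, 0.0, 0.002]
force: [-0.5, 0.3, 1.8]
grip_width: 0.0004
grip_force: 0.9
```

The far plunger is past where the other one stuck and still shows only the even drag. I'll go on in finer steps towards home.

Emit:
jog_arm --pt "0 0 0.001 0 0 0 -1" --pt "0 0 0.001 0 0 0 -1"

```text
time_s: 10.05
ee_pos: [0.6063, -0.1668, 0.0776]
eef_rot: [3.142, -0.0, 0.002]
force: [-0.4, 0.1, 1.9]
grip_width: 0.0005
grip_force: 0.9
```

Emit:
jog_arm --pt "0 0 0.001 0 0 0 -1"

```text
time_s: 10.15
ee_pos: [0.6063, -0.1668, 0.0766]
eef_rot: [-3.142, -0.0, 0.002]
force: [0.0, -0.2, 2.0]
grip_width: 0.0005
grip_force: 0.9
```

Emit:
jog_arm --pt "0 0 0.0007 0 0 0 -1"

```text
time_s: 10.25
ee_pos: [0.6063, -0.1668, 0.0759]
eef_rot: [3.142, 0.0, 0.002]
force: [0.4, -0.1, 1.9]
grip_width: 0.0005
grip_force: 0.9
```

Emit:
jog_arm --pt "0 0 0.0007 0 0 0 -1"

```text
time_s: 10.35
ee_pos: [0.6063, -0.1668, 0.0752]
eef_rot: [3.142, -0.0, 0.002]
force: [-0.3, 0.8, 1.3]
grip_width: 0.0008
grip_force: 0.9
```

Emit:
jog_arm --pt "0 0 0.0007 0 0 0 -1"

```text
time_s: 10.45
ee_pos: [0.6063, -0.1668, 0.0745]
eef_rot: [3.142, -0.0, 0.002]
force: [-0.6, 0.4, 2.8]
grip_width: 0.0002
grip_force: 0.9
```

Emit:
jog_arm --pt "0 0 0.0007 0 0 0 -1"

```text
time_s: 10.55
ee_pos: [0.6063, -0.1668, 0.0738]
eef_rot: [-3.142, 0.0, 0.002]
force: [-0.5, -0.3, 2.2]
grip_width: 0.0005
grip_force: 0.9
```

Emit:
jog_arm --pt "0 0 0.0007 0 0 0 -1"

```text
time_s: 10.65
ee_pos: [0.6063, -0.1668, 0.0731]
eef_rot: [-3.142, -0.0, 0.002]
force: [-0.3, 0.1, 1.7]
grip_width: 0.0008
grip_force: 0.9
```

Emit:
jog_arm --pt "0 0 0.0007 0 0 0 -1"

```text
time_s: 10.75
ee_pos: [0.6063, -0.1668, 0.0724]
eef_rot: [-3.142, 0.0, 0.002]
force: [-1.3, 0.3, 1.5]
grip_width: 0.0004
grip_force: 0.9
```

Emit:
jog_arm --pt "0 0 0.0007 0 0 0 -1"

```text
time_s: 10.85
ee_pos: [0.6063, -0.1668, 0.0717]
eef_rot: [3.142, -0.0, 0.002]
force: [-0.3, -0.4, 2.4]
grip_width: -0.0
grip_force: 1.3
```

Emit:
jog_arm --pt "0 0 0.0007 0 0 0 -1"

```text
time_s: 10.95
ee_pos: [0.6064, -0.1668, 0.0712]
eef_rot: [3.142, -0.0, 0.002]
force: [-1.2, -0.7, 4.5]
grip_width: 0.0008
grip_force: 2.1
```

Emit:
jog_arm --pt "0 0 0.0005 0 0 0 -1"

```text
time_s: 11.05
ee_pos: [0.6064, -0.1668, 0.0708]
eef_rot: [3.141, -0.0, 0.002]
force: [-1.3, -0.0, 5.8]
grip_width: 0.0004
grip_force: 2.6
```

Emit:
jog_arm --pt "0 0 0.0004 0 0 0 -1"

```text
time_s: 11.15
ee_pos: [0.6064, -0.1669, 0.0705]
eef_rot: [3.141, -0.001, 0.002]
force: [-0.8, 0.4, 6.5]
grip_width: 0.0005
grip_force: 3.4
```

The far plunger is home: the soft pad rose at the end, peaking at about 6.5–7 N. Home contact also shows the true tip is about 31 mm above the z reading. Now I'll raise, open, and go back over the near syringe.

Emit:
jog_arm --pt "0 0 -0.01 0 0 0 -1" --pt "0 0 -0.04 0 0 0 -1" --pt "0 0 -0.01 0 0 0 1" --pt "-0.035 0 0 0 0 0 1" --pt "-0.035 0 0 0 0 0 1"

```text
time_s: 11.65
ee_pos: [0.5354, -0.1667, 0.1301]
eef_rot: [-3.142, -0.0, 0.002]
force: [0.8, -1.0, -0.1]
grip_width: 0.0207
grip_force: 0.0
```

Emit:
jog_arm --pt "-0.0295 0 0 0 0 0 1" --pt "0 0 0 0 0 0 1" --pt "0 0 0 0 0 0 1" --pt "0 0 0 0 0 0 1" --pt "0 0 0 0 0 0 1"

```text
time_s: 12.15
ee_pos: [0.5074, -0.1669, 0.1299]
eef_rot: [-3.141, 0.0, 0.002]
force: [-0.6, -0.6, -0.4]
grip_width: 0.0611
grip_force: 0.0
```

```bash
python3 - <<'E'
from h import *
o=ctrl.get_obs();print(o["time_s"],o["ee_pos"],o["eef_rot"],o["grip_width"])
w=ctrl.camera("wrist");print(proj("wrist",(.5066,-.167,.114)),proj("wrist",(.606,-.167,.101)))
s=ctrl.camera("side")[60:260,220:420]
cv2.imwrite("pics/w2.png",np.hstack([cv2.resize(w,(560,350)),cv2.resize(s,(240,240))[:,:].repeat(1,0) if 0 else cv2.copyMakeBorder(cv2.resize(s,(240,240)),0,110,0,0,0)])[:,:,::-1])
E
```

```text
12.15 [ 0.50738486 -0.16686646  0.12991715] [-3.14147411e+00  1.63085980e-04  2.23007302e-03] 0.06110164097602495
[318.66682682 219.79914148] [319.14320087  86.41033882]
```

View pics/w2.png

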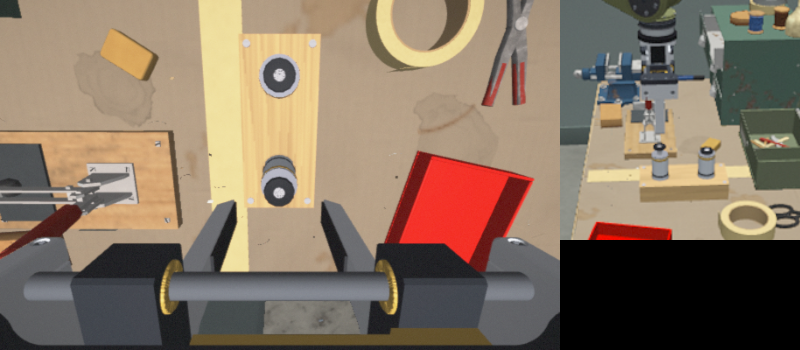

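The wrist view shows the near disc at (319,219), as predicted, and centred between the open fingers. The far plunger is home. I'll descend to grasp.

Emit:
jog_arm --pt "-0.0005 0 0.025 0 0 0 1" --pt "0 0 0.025 0 0 0 1" --pt "0 0 0.02 0 0 0 1" --pt "0 0 0.01 0 0 0 1"

```text
time_s: 12.65
ee_pos: [0.5057, -0.1666, 0.0483]
eef_rot: [-3.141, 0.002, 0.002]
force: [-0.2, 0.3, 1.1]
grip_width: 0.0937
grip_force: 0.0
```

Emit:
jog_arm --pt "0 0 0.007 0 0 0 0.5" --pt "0 0 0.007 0 0 0 0.3" --pt "0 0 0.007 0 0 0 0.1" --pt "0 0 0 0 0 0 0"

```text
time_s: 13.05
ee_pos: [0.5061, -0.1669, 0.0286]
eef_rot: [-3.141, 0.001, 0.002]
force: [0.5, 0.1, 0.7]
grip_width: 0.0654
grip_force: 0.0
```

Emit:
jog_arm --pt "0 0 0 0 0 0 -1" --pt "0 0 0 0 0 0 -1" --pt "0 0 0 0 0 0 -1" --pt "0 0 0 0 0 0 -1" --pt "0 0 0 0 0 0 -1" --squeeze 20

```text
time_s: 13.55
ee_pos: [0.5064, -0.167, 0.0294]
eef_rot: [3.141, -0.0, 0.002]
force: [-0.6, -0.4, 2.9]
grip_width: 0.0358
grip_force: 20.0
```

Emit:
jog_arm --pt "0 0 -0.01 0 0 0 -1" --pt "0 0 -0.015 0 0 0 -1" --pt "0 0 -0.02 0 0 0 -1" --pt "0 0 -0.02 0 0 0 -1" --pt "0 0 -0.015 0 0 0 -1"

```text
time_s: 14.05
ee_pos: [0.5064, -0.167, 0.1109]
eef_rot: [3.141, -0.001, 0.002]
force: [0.3, -0.2, -2.8]
grip_width: 0.0357
grip_force: 20.0
```

```bash
python3 - <<'E'
from h import *
a=ctrl.camera("scene")[100:360,210:390,::-1];b=ctrl.camera("side")[100:310,210:390,::-1]
b=cv2.copyMakeBorder(b,0,50,0,0,0)
cv2.imwrite("pics/z5.png",cv2.resize(np.hstack([a,b]),None,fx=2.2,fy=2.2,interpolation=cv2.INTER_CUBIC))
E
```

```text
(no output)
```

View pics/z5.png

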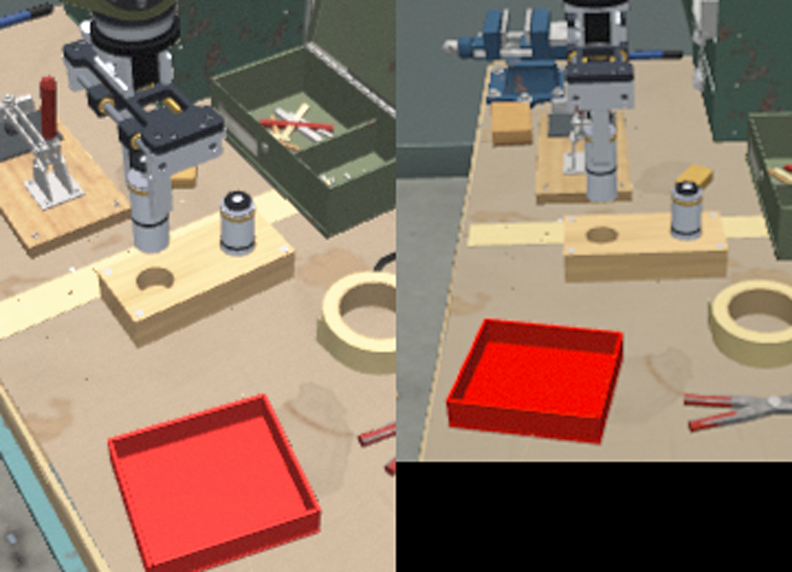

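The syringe is out and hanging upright, the far one is home in its socket, and the tray is empty. I'll carry it to the tray centre.

Emit:
jog_arm --pt "-0.004 0.014 0 0 0 0 -1" --pt "-0.0083 0.028 0 0 0 0 -1" --pt "-0.0083 0.028 0 0 0 0 -1" --pt "-0.0083 0.028 0 0 0 0 -1" --pt "-0.0083 0.028 0 0 0 0 -1"

```text
time_s: 14.65
ee_pos: [0.468, -0.2946, 0.108]
eef_rot: [-3.141, 0.002, 0.002]
force: [-0.6, 0.2, -1.8]
grip_width: 0.0361
grip_force: 20.0
```

Emit:
jog_arm --pt "-0.0083 0.028 0 0 0 0 -1" --pt "-0.0083 0.028 0 0 0 0 -1" --pt "-0.0083 0.028 0 0 0 0 -1" --pt "-0.0043 0.014 0 0 0 0 -1" --pt "0 0 0 0 0 0 -1"

```text
time_s: 15.15
ee_pos: [0.439, -0.3924, 0.1081]
eef_rot: [-3.141, 0.001, -0.0]
force: [-0.0, 0.6, -2.3]
grip_width: 0.0358
grip_force: 20.0
```

Emit:
jog_arm --pt "0 0 0.02 0 0 0 -1" --pt "0 0 0.02 0 0 0 -1" --pt "0 0 0.02 0 0 0 -1" --pt "0 0 0.01 0 0 0 -1" --pt "0 0 0.004 0 0 0 -1"

```text
time_s: 15.65
ee_pos: [0.4401, -0.3901, 0.0341]
eef_rot: [-3.14, 0.001, 0.002]
force: [-0.4, -0.2, -1.8]
grip_width: 0.0359
grip_force: 20.0
```

Emit:
jog_arm --pt "0 0 0.003 0 0 0 -1" --pt "0 0 0.003 0 0 0 -1" --pt "0 0 0 0 0 0 -1"

```text
time_s: 15.95
ee_pos: [0.4404, -0.3911, 0.0294]
eef_rot: [3.141, -0.0, 0.002]
force: [-0.4, 0.1, -1.2]
grip_width: 0.0359
grip_force: 20.0
```

Emit:
jog_arm --pt "0 0 0.002 0 0 0 -1" --pt "0 0 0.001 0 0 0 -1" --pt "0 0 0.001 0 0 0 -1"

```text
time_s: 16.25
ee_pos: [0.4403, -0.3911, 0.0252]
eef_rot: [3.141, -0.0, 0.002]
force: [-0.4, -0.1, -1.4]
grip_width: 0.0359
grip_force: 20.0
```

Emit:
jog_arm --pt "0 0 0.001 0 0 0 -1"

```text
time_s: 16.35
ee_pos: [0.4403, -0.3911, 0.0241]
eef_rot: [3.142, -0.0, 0.002]
force: [0.1, 1.0, -1.8]
grip_width: 0.0357
grip_force: 20.0
```

Emit:
jog_arm --pt "0 0 0.0007 0 0 0 -1" --pt "0 0 0 0 0 0 -1"

```text
time_s: 16.55
ee_pos: [0.4403, -0.3911, 0.0235]
eef_rot: [3.142, -0.0, 0.002]
force: [-0.3, -0.4, -1.9]
grip_width: 0.036
grip_force: 20.0
```

Emit:
jog_arm --pt "0 0 0.0007 0 0 0 -1"

```text
time_s: 16.65
ee_pos: [0.4404, -0.3911, 0.0234]
eef_rot: [3.141, -0.0, 0.002]
force: [-3.9, 4.1, 12.2]
grip_width: 0.0362
grip_force: 20.0
```

Emit:
jog_arm --pt "0 0 0.0007 0 0 0 -1"

```text
time_s: 16.75
ee_pos: [0.4405, -0.3912, 0.0234]
eef_rot: [3.141, -0.001, 0.002]
force: [-5.5, 6.0, 18.2]
grip_width: 0.0362
grip_force: 20.0
```

Emit:
jog_arm --pt "0 0 0.0005 0 0 0 -1" --pt "0 0 0 0 0 0 -1"

```text
time_s: 16.95
ee_pos: [0.4406, -0.3912, 0.0234]
eef_rot: [3.141, -0.001, 0.002]
force: [-5.8, 5.8, 17.2]
grip_width: 0.0357
grip_force: 20.0
```

It's on the tray floor. I'll relax the pressure, open slowly and rise.

Emit:
jog_arm --pt "0 0 -0.0017 0 0 0 -1" --pt "0 0 0 0 0 0 -1"

```text
time_s: 17.15
ee_pos: [0.4404, -0.3912, 0.0234]
eef_rot: [3.141, -0.0, 0.002]
force: [-1.0, -0.9, 7.6]
grip_width: 0.0357
grip_force: 20.0
```

Emit:
jog_arm --pt "0 0 0 0 0 0 0.3" --pt "0 0 0 0 0 0 0.6" --pt "0 0 0 0 0 0 0.9" --pt "0 0 0 0 0 0 0.9" --pt "0 0 0 0 0 0 0.9"

```text
time_s: 17.65
ee_pos: [0.4403, -0.3911, 0.0232]
eef_rot: [-3.142, 0.0, 0.002]
force: [0.3, -0.3, -0.7]
grip_width: 0.0727
grip_force: 0.0
```

Emit:
jog_arm --pt "0 0 0 0 0 0 0.9" --pt "0 0 -0.02 0 0 0 0.9" --pt "0 0 -0.03 0 0 0 0.9" --pt "0 0 -0.04 0 0 0 0.9" --pt "0 0 -0.04 0 0 0 0.9"

```text
time_s: 18.15
ee_pos: [0.44, -0.3909, 0.1546]
eef_rot: [-3.141, 0.0, 0.002]
force: [0.3, 0.1, 0.4]
grip_width: 0.0892
grip_force: 0.0
```

Emit:
jog_arm --pt "-0.02 0 -0.02 0 0 0 0.9" --pt "-0.03 0 0 0 0 0 0.9" --pt "-0.03 0 0 0 0 0 0.9" --pt "0 0 0 0 0 0 0.9" --pt "0 0 0 0 0 0 0.9"

```text
time_s: 18.65
ee_pos: [0.3602, -0.3914, 0.1736]
eef_rot: [3.141, -0.001, 0.001]
force: [0.4, 0.2, -0.1]
grip_width: 0.0892
grip_force: 0.0
```

```bash
python3 - <<'E'
from h import *
a=ctrl.camera("scene")[100:360,210:390,::-1];b=ctrl.camera("side")[100:310,210:390,::-1]
b=cv2.copyMakeBorder(b,0,50,0,0,0)
cv2.imwrite("pics/z6.png",cv2.resize(np.hstack([a,b]),None,fx=2.2,fy=2.2,interpolation=cv2.INTER_CUBIC))
E
```

```text
(no output)
```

View pics/z6.png

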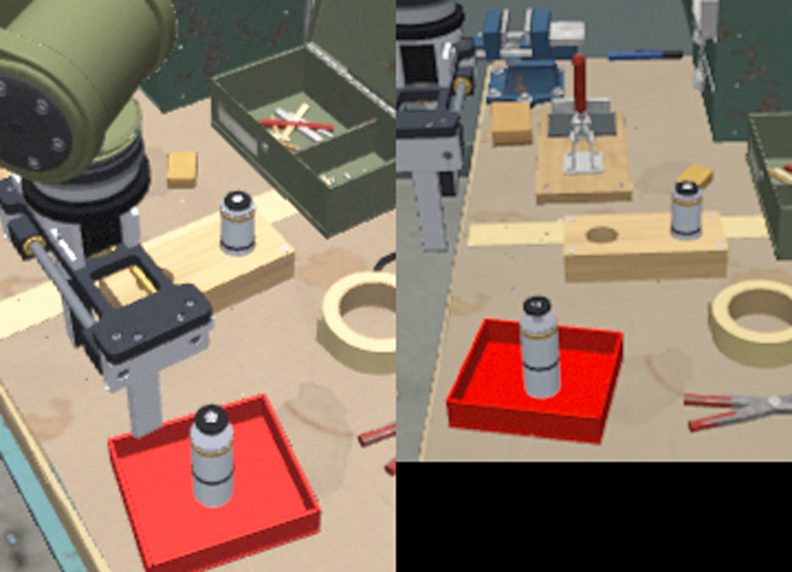

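The syringe stands upright in the middle of the tray with its plunger still part-way out. The other is home in its socket, and the arm is clear of everything.

```bash
python3 -c "
from station import ctrl
print(ctrl.hand_in())"
```

```text
the job is handed in; nothing more can be done
None
```

I handed the job in, with no verdict returned: the obstructed syringe (robot-side socket, stopped at about 7 N part-way) stands upright in the red tray, the sound one is in the holder with its plunger home, and the bystanders weren't touched.

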